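# Nip up the air filter nut on the pump engine

## Robot

A 7-joint arm with a two-finger parallel gripper is mounted at the origin on the work surface. World frame = base frame: x ahead of the robot, y to its left, z up, the work surface at z = 0. Lengths are in m, angles in degrees, forces in N, time in s.
With the tool pointing down it reaches from about 0.425 to 0.875 m from the base axis. Payload 4.7 kg.
Tool frame: the origin (TCP) lies at the very end of the fingers, on their centre line; the grasp point (between the pads) lies 19 mm behind it; z points along the fingers, y is the direction in which the jaws open and shut (so a half turn about z gives the same grasp; the last joint's range is limited). The gripper opens to 87 mm and grips with 3 to 60 N. Pads are 19 mm wide; open, the fingers measure 117 mm over their backs; the gripper's body (75 mm by 190 mm) begins 51 mm behind the grasp point.
Start: joints at [71.855, 18.392, -4.016, 83.108, 1.295, 78.541, -3.26], TCP at [0.211, -0.615, 0.223] pointing down, gripper open.
Joint ranges: [-163.93, 163.93], [-17.29, 119.83], [-79.2, 71.16], [3.27, 140.29], [-89.18, 269.18], [5.43, 117.66], [-154.24, 154.24]. Speed limits (degrees/s): [147.25, 147.25, 180, 180, 180, 180, 180].

## Interface

Orientations are given as [roll, pitch, yaw] about the fixed x, y, z axes, in that order (R = Rz(yaw) Ry(pitch) Rx(roll)).
In Python, from cell import sensors, imaging, ticket gives the robot as it stands.
- The arm moves only by the tool carry_out, never from a script. Its argument "plan" is a list of rows, each an object of numbers: "fingers": the closure, from -1 (fully open) to 1 (shut); "dx", "dy", "dz": the shift along the tool's x, y, z normalised to -1 to 1, where 1 is 0.03 m; "rx", "ry", "rz": the turn, a rotation vector about the tool's x, y, z normalised to -1 to 1, where 1 is 10 degrees. A call has 1 to 12 rows; each row shifts and turns the commanded pose from where the row before left it, along the tool's axes as they then stand; what a row does not reach is not made up. A row lasts 1/8 s, in which the tool goes at most 62.5 mm and 10.7 degrees, less where a joint would pass 70% of its speed; a pose out of reach is approached as far as the arm can. A call with a number of a shift or a turn outside -1 to 1 is refused whole. A call with a gripper value outside its range is refused whole. The fingers move at their own pace and stop on an object; "force" is the grip in N (left out, the last holds). Time passes only in rows, so rows that do not move let the fingers close. It gives the time, the measured TCP pose, the force and the opening at its end, in the units of the state.
- sensors.get_obs(): the state, without advancing time (a new reading comes with each control period).
- imaging.read_camera(name): name is "scene" or "top" or "wrist"; returns a dict with "color" (400x640x3 uint8, red, green, blue), "mtx" (3x3 intrinsics, pixels), "extrinsics" (4x4, takes a point from world to camera coordinates); the wrist camera has in their place "tool_from_camera" (4x4, takes a point from camera to tool coordinates, whose origin is the TCP and whose axes are the flange's). Camera axes: x right, y down, z forward; pixel columns grow to the right and rows downward; lengths in m; the calibration is good to about 2 mm. The wrist camera is an equidistant fisheye: a pixel r from the principal point sees the ray r / f radians off the axis. A picture is of the moment at which its call begins: read the wrist's pose just before it. There is no depth.
- ticket.sign_off(): hands the job in, once; it reports no verdict.
The state is a dict: "time_s": time; "qpos": joint angles; "joint_velocities": joint speeds; "effort": joint torques, N m; "tool_pos": TCP position; "tool_rot": TCP orientation; "force": force on the tool from outside, world axes, zero at the start; "wrist_torque": the same for the moment, N m; "grip_width": finger opening in m.
Only numpy, scipy, OpenCV 4.12 (cv2) and the standard library are available. Lean on these libraries where they do the work, as an engineer would, in place of code of your own. Each camera call takes 0.05 s, during which the arm holds its last target.

## Task

The wing nut on top of the pump engine's round air filter has come loose. Turn it clockwise (seen from above), working between the rubber plug boot and the breather pipe, until its wings line up with the two steel lugs on the filter cover, then let go. Leave the battery's wing nut as it is.

Things in the scene. Friction and masses are not known exactly. Their poses are not given: they have to be found in the camera images.
- pump_engine: Small pump engine, fixed; origin on the bench under the filter nut's axis, z up. Round black filter cover, 92 mm wide, top 120 mm up. Two steel lugs at its rim, at +x and -x, reach 62 mm from the axis, 2 mm above the cover. Two posts 20 mm thick, 150 mm high, 58 mm from the axis: rubber plug boot 35 degrees from +x towards +y, steel breather pipe opposite. The rest is under 90 mm high.
- filter_nut_grip (a point): On the axis of the steel filter wing nut, 145 mm above the bench; x along the wings, z up, turns with the nut. Wings: an upright plate 10 mm thick, 70 mm long, lower edge 15 mm below this point (10 mm above the cover), top 8 mm above it (rounded ends and stud 14 mm). Round hub, 26 mm wide, below the plate. Pinch across the 10 mm at the middle, from above.
- filter_nut (a joint): Angle of the filter wing nut, rad, growing clockwise seen from above. 0 = wings along the lugs (engine x axis); starts loose between -1.2 and -0.75; firm stop at +0.12. Turns stiffly (about 0.08 N m) and stays where it is left.
- battery_wing (a point): Point on a wing, 30 mm from the axis, of the other wing nut, same shape, that holds the steel bar over the rectangular grey battery (145 x 100 mm, black top, two metal terminal posts); nut top 143 mm above the bench. To be left alone.

How it is judged (in metres and radians):
At the end, for the whole second after the job is handed in: The filter nut's wings stand within 12 degrees (0.21 rad) of the line of the two lugs, and the nut is at rest (value of joint filter_nut between -0.21 and 0.21 rad and velocity of joint filter_nut between -0.1 and 0.1 rad/s); the robot touches nothing.
It fails at once if the battery's wing nut is turned (its wing moves more than 12 mm) (distance of battery_wing from where it was at the start of the episode above 0.012 m).
It also fails if it takes over 32 s, if anything falls off the work surface, if the arm or the gripper's body presses on something with over 40 N, if the wrist force passes 120 N, or if a joint passes its speed limit or range.

## Working session

There is one attempt and no reset: what is moved stays moved. The work goes in short steps, Python scripts to look and compute and a tool call to move; the robot and the scene stay as the last step left them, time stands still between calls to the robot, and variables do not carry over. Pictures are saved under pics/ and viewed, and the job is handed in when it is done.

Besides the shell and the picture viewer there is one more tool, called after "Call:" as name([rows], argument=value, ...), one row to a line, values as JSON. carry_out: Moves the arm, as the interface text tells. Scaled input: -1 to 1 covers 0.03 m each way for a shift and 10 degrees each way for a turn. Its arguments: {"type":"object","properties":{"plan":{"type":"array"},"force":{"type":"number"}},"required":["plan"]}

```bash
mkdir -p pics; ls
python3 - <<'E'
from cell import sensors, imaging
import cv2
o=sensors.get_obs();print(o)
for n in("scene","top","wrist"):
    d=imaging.read_camera(n);cv2.imwrite(f"pics/{n}0.png",d["color"][:,:,::-1])
    print(n,d["mtx"],d.get("extrinsics",d.get("tool_from_camera")))
E
```

```text
pics
{'time_s': 0.0, 'qpos': array([71.85459127, 18.4395242 , -4.01472515, 83.17649604,  1.29439237,
       78.54172854, -3.26183713]), 'joint_velocities': array([ 0.0944585 ,  0.0314711 , -0.12630023,  0.07503066, -0.00894715,
       -0.03664352,  0.07247546]), 'effort': array([-9.77288109e-04, -4.91284704e+01, -4.04574433e-01, -3.12533391e+01,
       -6.40514656e-02,  4.36721637e-02,  1.68771858e-04]), 'tool_pos': array([ 0.21087787, -0.61423501,  0.22144219]), 'tool_rot': array([-1.79887462e+02,  5.55798605e-03,  1.89524756e+01]), 'force': array([ 0.45790859,  0.12034593, -0.26266371]), 'wrist_torque': array([0.03003377, 0.0144075 , 0.0454987 ]), 'grip_width': 0.08709138120745007}
scene [[508.79785202   0.         321.40494884]
 [  0.         508.79785202 199.74849549]
 [  0.           0.           1.        ]] [[-0.03412147  0.99931781 -0.01412972  0.01696365]
 [ 0.67648591  0.01268698 -0.73634629 -0.29894225]
 [-0.73566469 -0.03468377 -0.67645731  1.63953537]
 [ 0.          0.          0.          1.        ]]
top [[399.1680385    0.         319.97981183]
 [  0.         399.1680385  204.29334682]
 [  0.           0.           1.        ]] [[ 0.0246084  -0.99968219 -0.00547251 -0.01492755]
 [-0.98992326 -0.02360384 -0.13962376  0.551971  ]
 [ 0.13945021  0.00885328 -0.99018951  0.98353887]
 [ 0.          0.          0.          1.        ]]
wrist [[309.70691629   0.         320.16316375]
 [  0.         309.70691629 201.90253872]
 [  0.           0.           1.        ]] [[-5.91114133e-05 -9.65173602e-01 -2.61610235e-01  7.31664321e-02]
 [ 9.99999997e-01 -4.44531814e-05 -6.19485544e-05  1.69637051e-03]
 [ 4.81617021e-05 -2.61610238e-01  9.65173601e-01 -1.62677381e-01]
 [ 0.00000000e+00  0.00000000e+00  0.00000000e+00  1.00000000e+00]]
```

View pics/scene0.png

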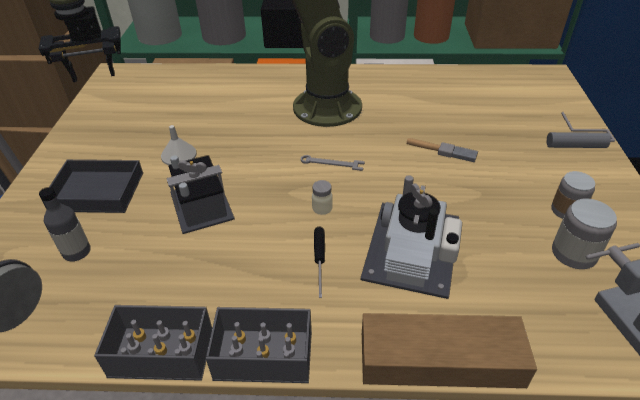

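View pics/top0.png

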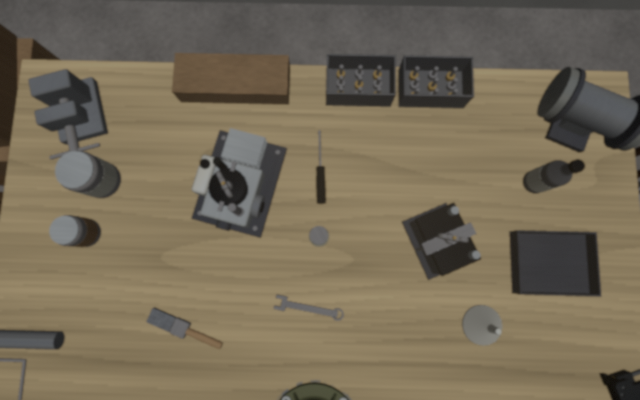

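View pics/wrist0.png

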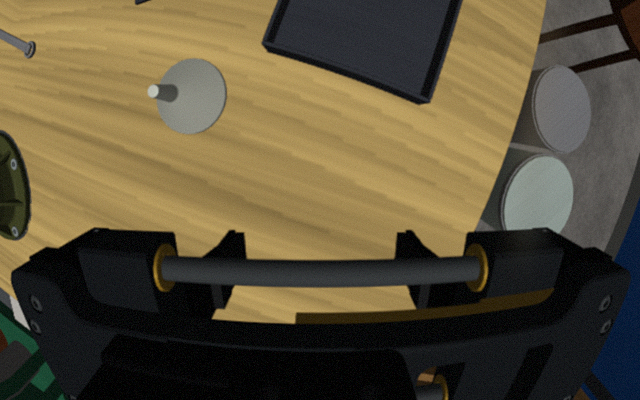

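Run:
```python
import cv2
a=cv2.imread("pics/top0.png")[120:245,180:300];b=cv2.imread("pics/scene0.png")[165:295,355:475]
a=cv2.resize(a,(624,650)[:2],interpolation=cv2.INTER_CUBIC)
a=cv2.resize(cv2.imread("pics/top0.png")[145:230,185:285],(700,595),interpolation=cv2.INTER_CUBIC)
b=cv2.resize(cv2.imread("pics/scene0.png")[170:255,370:470],(700,595),interpolation=cv2.INTER_CUBIC)
cv2.imwrite("pics/topz.png",cv2.convertScaleAbs(a,alpha=1.6));cv2.imwrite("pics/scenez.png",b)
```

```text
(no output)
```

View pics/topz.png

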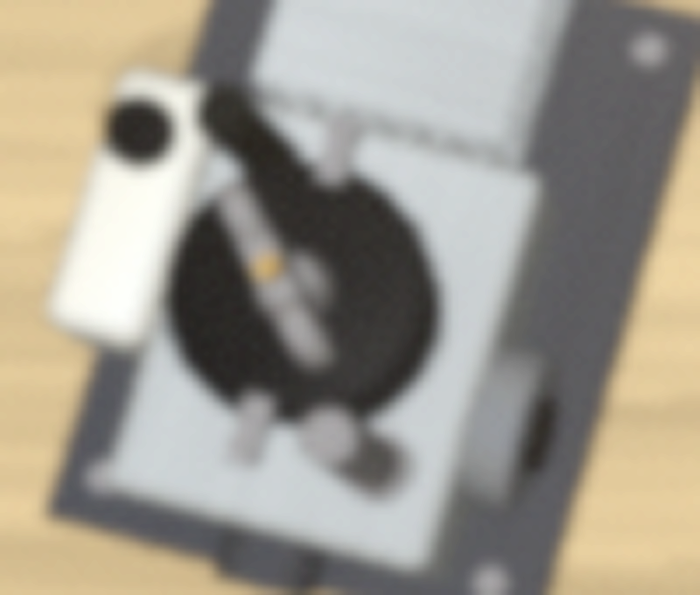

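View pics/scenez.png

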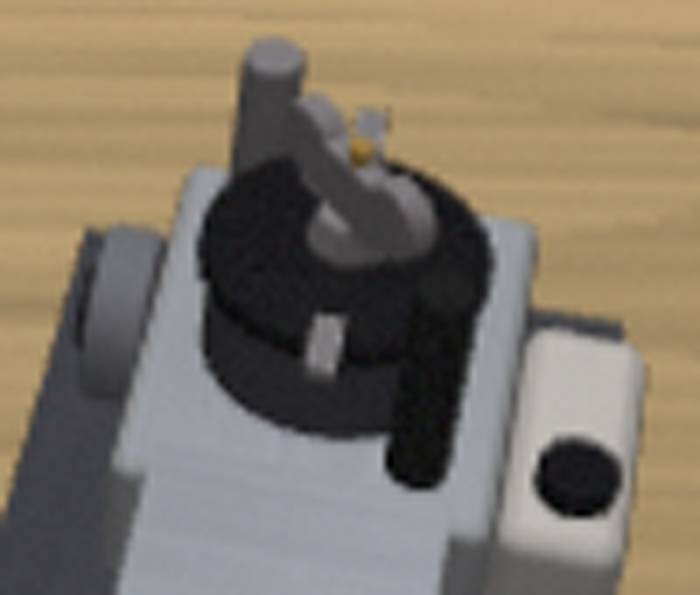

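```bash
cat > h.py <<'E'
import numpy as np
def ray(K,E,u,v,z):
    R,t=E[:3,:3],E[:3,3]; c=-R.T@t; d=R.T@np.linalg.solve(K,[u,v,1.]); return (c+d*(z-c[2])/d[2])
E
python3 - <<'E'
from h import *
from cell import imaging
d=imaging.read_camera("top");K,E=d["mtx"],d["extrinsics"]
f=lambda x,y,z:ray(K,E,185+(x+.5)/7-.5,145+(y+.5)/7-.5,z)
P={}
for n,x,y,z in [("lugA",343,118,.122),("lugB",245,462,.122),("boot",228,112,.15),("pipe",330,435,.15),("w1",232,190,.153),("w2",318,358,.153),("stud",266,266,.158)]:
    P[n]=f(x,y,z);print(n,P[n].round(4))
for a,b in (("lugA","lugB"),("boot","pipe"),("w1","w2")):
    v=P[a]-P[b];print(a,(P[a]+P[b])/2,np.degrees(np.arctan2(v[1],v[0])),np.linalg.norm(v))
s=imaging.read_camera("scene");K,E=s["mtx"],s["extrinsics"]
f=lambda x,y,z:ray(K,E,370+(x+.5)/7-.5,170+(y+.5)/7-.5,z)
print(f(360,150,.16),f(273,55,.15))
E
```

```text
lugA [0.6389 0.2066 0.122 ]
lugB [0.5199 0.233  0.122 ]
boot [0.6331 0.2383 0.15  ]
pipe [0.5261 0.1985 0.15  ]
w1 [0.6062 0.2346 0.153 ]
w2 [0.5509 0.2031 0.153 ]
stud [0.5801 0.2206 0.158 ]
lugA [0.57942015 0.21983997 0.122     ] -12.517483676115761 0.12187017469733405
boot [0.57963422 0.21841739 0.15      ] 20.40236492640101 0.11418473288108205
w1 [0.57854743 0.21885929 0.153     ] 29.657059010678324 0.06354339111823275
[0.58414029 0.21951613 0.16      ] [0.52730759 0.19914202 0.15      ]
```

Call:
carry_out([
  {"fingers":-1,"dz":-0.8,"rz":-0.55},
  {"dz":-0.8,"rz":-0.55},
  {"dx":1,"dy":-0.42},
  {"dx":1,"dy":-0.42},
  {"dx":1,"dy":-0.42},
  {"dx":1,"dy":-0.42},
  {"dx":1,"dy":-0.42},
  {"dx":1,"dy":-0.42},
  {"dx":1,"dy":-0.42},
  {"dx":1,"dy":-0.42},
  {"dx":1,"dy":-0.42},
  {"dx":1,"dy":-0.42},
])

```text
validation failed for argument at $.pl...
```

Call:
carry_out([
  {"fingers":-1,"dx":0,"dy":0,"dz":-0.8,"rx":0,"ry":0,"rz":-0.55},
  {"fingers":-1,"dx":0,"dy":0,"dz":-0.8,"rx":0,"ry":0,"rz":-0.55},
  {"fingers":-1,"dx":1,"dy":-0.42,"dz":0,"rx":0,"ry":0,"rz":0},
  {"fingers":-1,"dx":1,"dy":-0.42,"dz":0,"rx":0,"ry":0,"rz":0},
  {"fingers":-1,"dx":1,"dy":-0.42,"dz":0,"rx":0,"ry":0,"rz":0},
  {"fingers":-1,"dx":1,"dy":-0.42,"dz":0,"rx":0,"ry":0,"rz":0},
])

```text
time_s: 1.0
tool_pos: [0.2904, -0.5102, 0.2705]
tool_rot: [-180.0, 0.0, 30.0]
force: [0.8, -0.7, 0.5]
grip_width: 0.0871
```

Call:
carry_out([
  {"fingers":-1,"dx":1,"dy":-0.42,"dz":0,"rx":0,"ry":0,"rz":0},
  {"fingers":-1,"dx":1,"dy":-0.42,"dz":0,"rx":0,"ry":0,"rz":0},
  {"fingers":-1,"dx":1,"dy":-0.42,"dz":0,"rx":0,"ry":0,"rz":0},
  {"fingers":-1,"dx":1,"dy":-0.42,"dz":0,"rx":0,"ry":0,"rz":0},
  {"fingers":-1,"dx":1,"dy":-0.42,"dz":0,"rx":0,"ry":0,"rz":0},
  {"fingers":-1,"dx":1,"dy":-0.42,"dz":0,"rx":0,"ry":0,"rz":0},
  {"fingers":-1,"dx":1,"dy":-0.42,"dz":0,"rx":0,"ry":0,"rz":0},
  {"fingers":-1,"dx":1,"dy":-0.42,"dz":0,"rx":0,"ry":0,"rz":0},
  {"fingers":-1,"dx":0.95,"dy":-1,"dz":0,"rx":0,"ry":0,"rz":0},
  {"fingers":-1,"dx":0.95,"dy":-1,"dz":0,"rx":0,"ry":0,"rz":0},
])

```text
time_s: 2.25
tool_pos: [0.4672, -0.2223, 0.2704]
tool_rot: [-180.0, 0.0, 29.9]
force: [0.0, -0.5, -0.6]
grip_width: 0.0871
```

Call:
carry_out([
  {"fingers":-1,"dx":0.95,"dy":-1,"dz":0,"rx":0,"ry":0,"rz":0},
  {"fingers":-1,"dx":0.95,"dy":-1,"dz":0,"rx":0,"ry":0,"rz":0},
  {"fingers":-1,"dx":0.95,"dy":-1,"dz":0,"rx":0,"ry":0,"rz":0},
  {"fingers":-1,"dx":0.95,"dy":-1,"dz":0,"rx":0,"ry":0,"rz":0},
  {"fingers":-1,"dx":0.95,"dy":-1,"dz":0,"rx":0,"ry":0,"rz":0},
  {"fingers":-1,"dx":0.95,"dy":-1,"dz":0,"rx":0,"ry":0,"rz":0},
])

```text
time_s: 3.0
tool_pos: [0.5253, 0.019, 0.2706]
tool_rot: [180.0, -0.0, 29.9]
force: [0.7, 0.2, -0.2]
grip_width: 0.0869
```

Call:
carry_out([
  {"fingers":-1,"dx":0.98,"dy":-0.98,"dz":0,"rx":0,"ry":0,"rz":0},
  {"fingers":-1,"dx":0.98,"dy":-0.98,"dz":0,"rx":0,"ry":0,"rz":0},
  {"fingers":-1,"dx":0.98,"dy":-0.98,"dz":0,"rx":0,"ry":0,"rz":0},
  {"fingers":-1,"dx":0.98,"dy":-0.98,"dz":0,"rx":0,"ry":0,"rz":0},
  {"fingers":-1,"dx":0.98,"dy":-0.98,"dz":0,"rx":0,"ry":0,"rz":0},
  {"fingers":-1,"dx":0,"dy":0,"dz":0,"rx":0,"ry":0,"rz":0},
])

```text
time_s: 3.75
tool_pos: [0.5781, 0.2229, 0.27]
tool_rot: [-179.8, -0.0, 30.3]
force: [-0.2, -0.8, -0.0]
grip_width: 0.0872
```

Run:
```python
from cell import sensors, imaging
import cv2
o=sensors.get_obs();print(o['tool_pos'],o['tool_rot'],o['qpos'])
d=imaging.read_camera("wrist");cv2.imwrite("pics/wrist1.png",d["color"][:,:,::-1])
```

```text
[0.57812343 0.22292364 0.27004276] [-1.79819547e+02 -5.14513597e-03  3.03157487e+01] [ 12.22883126  18.93796552 -45.5057615   82.31932489  13.27206339
  84.30502784 -92.70583309]
```

View pics/wrist1.png

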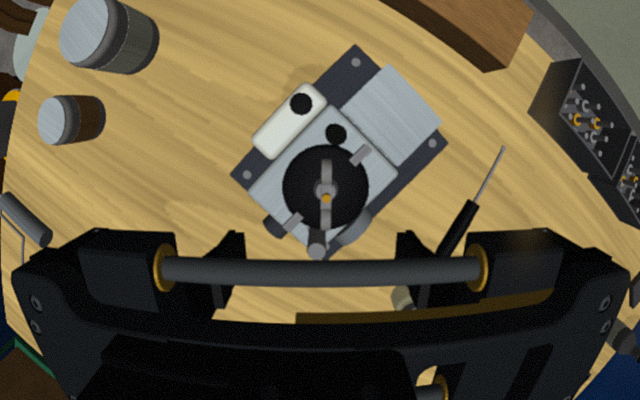

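Run:
```python
import cv2
a=cv2.imread("pics/wrist1.png")[110:270,260:400]
cv2.imwrite("pics/wrist1z.png",cv2.resize(a,(525,600),interpolation=cv2.INTER_CUBIC))
```

```text
(no output)
```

View pics/wrist1z.png

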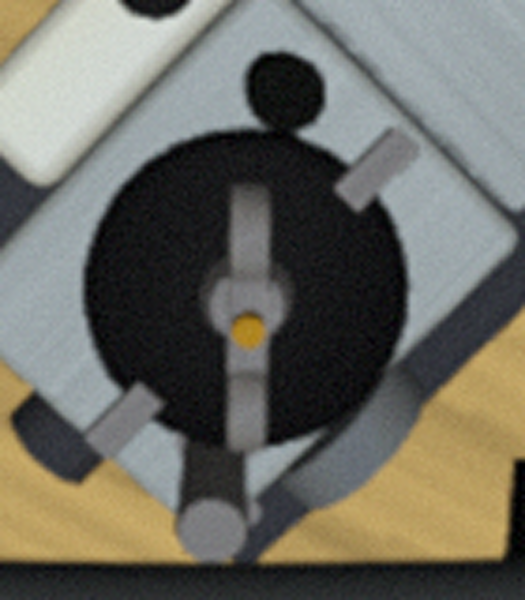

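```bash
cat >> h.py <<'E'
from scipy.spatial.transform import Rotation as Ro
import cv2
def wray(d,o,u,v,z):
    K=d["mtx"];T=np.asarray(d["tool_from_camera"])
    x=(u-K[0,2])/K[0,0];y=(v-K[1,2])/K[1,1];r=np.hypot(x,y)
    dc=np.array([x/r*np.sin(r),y/r*np.sin(r),np.cos(r)])
    R=Ro.from_euler('xyz',o['tool_rot'],degrees=True).as_matrix()
    c=R@T[:3,3]+o['tool_pos'];dd=R@T[:3,:3]@dc
    return c+dd*(z-c[2])/dd[2]
E
python3 - <<'E'
from h import *
from cell import sensors,imaging
o=sensors.get_obs();d=imaging.read_camera("wrist");print(o['tool_pos'],o['tool_rot'])
g=lambda x,y,z:wray(d,o,260+(x+.5)/3.75-.5,110+(y+.5)/3.75-.5,z)
P={n:g(x,y,z) for n,x,y,z in [("lugA",407,138,.122),("lugB",93,445,.122),("boot",287,90,.15),("pipe",212,528,.15),("w1",250,185,.149),("w2",246,450,.149),("stud",249,332,.159)]}
for n in P:print(n,P[n].round(4))
for a,b in (("lugA","lugB"),("boot","pipe"),("w1","w2")):
    v=P[a]-P[b];print(a,((P[a]+P[b])/2).round(4),np.degrees(np.arctan2(v[1],v[0])),np.linalg.norm(v))
E
```

```text
[0.57858539 0.22028263 0.27002471] [-1.79933155e+02  4.46485856e-02  3.01465637e+01]
lugA [0.644  0.2002 0.122 ]
lugB [0.5249 0.2313 0.122 ]
boot [0.6389 0.2364 0.15  ]
pipe [0.5308 0.195  0.15  ]
w1 [0.6141 0.2323 0.149 ]
w2 [0.5541 0.1982 0.149 ]
stud [0.584  0.2151 0.159 ]
lugA [0.5845 0.2157 0.122 ] -14.65296901428496 0.12309645110145453
boot [0.5848 0.2157 0.15  ] 20.949775744496364 0.11576562463139704
w1 [0.5841 0.2152 0.149 ] 29.55983742062887 0.06898983905579424
```

Run:
```python
from cell import sensors, imaging
from h import *
o=sensors.get_obs();d=imaging.read_camera("wrist")
print(o['tool_pos'],o['tool_rot'])
a=d["color"][110:270,260:400,::-1]
cv2.imwrite("pics/wrist2z.png",cv2.resize(a,(525,600),interpolation=cv2.INTER_CUBIC))
import pickle;pickle.dump((o,d),open("w2.pkl","wb"))
```

```text
[0.57903527 0.218494   0.27016693] [1.79991306e+02 5.02662606e-02 2.99995541e+01]
```

View pics/wrist2z.png

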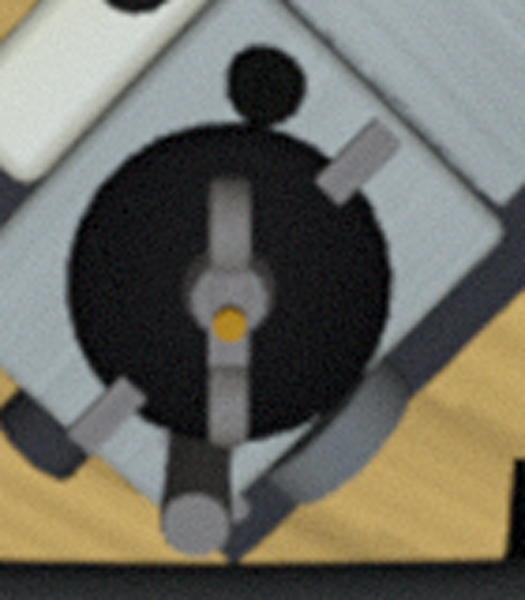

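Run:
```python
from h import *
import pickle
o,d=pickle.load(open("w2.pkl","rb"))
g=lambda x,y,z:wray(d,o,260+(x+.5)/3.75-.5,110+(y+.5)/3.75-.5,z)
P={n:g(x,y,z) for n,x,y,z in [("lugA",387,130,.122),("lugB",78,440,.122),("boot",265,83,.15),("pipe",195,522,.15),("w1",230,178,.149),("w2",229,445,.149),("stud",229,325,.159)]}
for a,b in (("lugA","lugB"),("boot","pipe"),("w1","w2"),("stud","stud")):
    v=P[a]-P[b];m=(P[a]+P[b])/2;dv=m-o['tool_pos'];c,s=np.cos(np.radians(30)),.5
    print(a,m.round(4),np.degrees(np.arctan2(v[1],v[0])),np.linalg.norm(v),"tool dx,dy mm",1e3*(dv[0]*c+dv[1]*s),1e3*(dv[0]*s-dv[1]*c))
```

```text
lugA [0.5841 0.2189 0.122 ] -14.210712955263647 0.12269519141922118 tool dx,dy mm 4.562525878743269 2.2000805210413854
boot [0.5843 0.2188 0.15  ] 21.20349741335963 0.1156276782906507 tool dx,dy mm 4.776201462320274 2.3532003124969125
w1 [0.5836 0.2181 0.149 ] 29.817874147451086 0.06936610154094205 tool dx,dy mm 3.7911081338907064 2.634972147058046
stud [0.5836 0.2182 0.159 ] 0.0 0.0 tool dx,dy mm 3.7807428027305687 2.4929440151897198
```

Call:
carry_out([
  {"fingers":-1,"dx":0.08,"dy":0.023,"dz":0.8,"rx":0,"ry":0,"rz":0},
  {"fingers":-1,"dx":0,"dy":0,"dz":0.8,"rx":0,"ry":0,"rz":0},
  {"fingers":-1,"dx":0,"dy":0,"dz":0.8,"rx":0,"ry":0,"rz":0},
  {"fingers":-0.3,"dx":0,"dy":0,"dz":0.8,"rx":0,"ry":0,"rz":0},
  {"fingers":-0.3,"dx":0,"dy":0,"dz":0.4,"rx":0,"ry":0,"rz":0},
  {"fingers":-0.3,"dx":0,"dy":0,"dz":0,"rx":0,"ry":0,"rz":0},
  {"fingers":-0.3,"dx":0,"dy":0,"dz":0,"rx":0,"ry":0,"rz":0},
  {"fingers":-0.3,"dx":0,"dy":0,"dz":0,"rx":0,"ry":0,"rz":0},
])

```text
time_s: 4.9
tool_pos: [0.5822, 0.2194, 0.1636]
tool_rot: [180.0, -0.1, 30.0]
force: [0.5, 0.4, 0.5]
grip_width: 0.0573
```

Run:
```python
from cell import sensors, imaging
import cv2
o=sensors.get_obs();print(o['tool_pos'],o['tool_rot'],o['force'],o['grip_width'])
d=imaging.read_camera("wrist");cv2.imwrite("pics/wrist3.png",cv2.resize(d["color"][100:330,180:460,::-1],(700,575),interpolation=cv2.INTER_CUBIC))
```

```text
[0.58218734 0.21936668 0.16363711] [ 1.79968528e+02 -9.76084185e-02  2.99501258e+01] [0.48368576 0.3863677  0.50755354] 0.05731550425546491
```

View pics/wrist3.png

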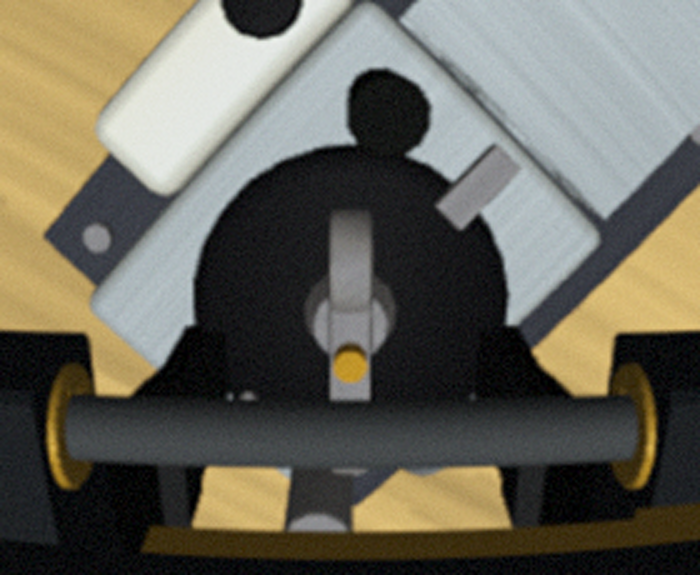

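Call:
carry_out([
  {"fingers":-0.3,"dx":0,"dy":0,"dz":0.5,"rx":0,"ry":0,"rz":0},
  {"fingers":-0.3,"dx":0,"dy":0,"dz":0.52,"rx":0,"ry":0,"rz":0},
  {"fingers":-0.3,"dx":0,"dy":0,"dz":0,"rx":0,"ry":0,"rz":0},
  {"fingers":1,"dx":0,"dy":0,"dz":0,"rx":0,"ry":0,"rz":0},
  {"fingers":1,"dx":0,"dy":0,"dz":0,"rx":0,"ry":0,"rz":0},
  {"fingers":1,"dx":0,"dy":0,"dz":0,"rx":0,"ry":0,"rz":0},
  {"fingers":1,"dx":0,"dy":0,"dz":0,"rx":0,"ry":0,"rz":0},
  {"fingers":1,"dx":0,"dy":0,"dz":0,"rx":0,"ry":0,"rz":0},
], force=35)

```text
time_s: 5.95
tool_pos: [0.5817, 0.2191, 0.132]
tool_rot: [180.0, -0.0, 30.0]
force: [0.3, -0.5, -0.6]
grip_width: 0.0149
```

Call:
carry_out([
  {"fingers":1,"dx":0,"dy":0,"dz":0,"rx":0,"ry":0,"rz":0},
  {"fingers":1,"dx":0,"dy":0,"dz":0,"rx":0,"ry":0,"rz":0},
  {"fingers":1,"dx":0,"dy":0,"dz":0,"rx":0,"ry":0,"rz":0},
  {"fingers":1,"dx":0,"dy":0,"dz":0,"rx":0,"ry":0,"rz":0},
])

```text
time_s: 6.45
tool_pos: [0.5815, 0.2193, 0.132]
tool_rot: [-180.0, -0.0, 30.0]
force: [-0.6, 0.6, 1.6]
grip_width: 0.01
```

Call:
carry_out([
  {"fingers":1,"dx":0,"dy":0,"dz":0,"rx":0,"ry":0,"rz":0.3},
  {"fingers":1,"dx":0,"dy":0,"dz":0,"rx":0,"ry":0,"rz":0.4},
  {"fingers":1,"dx":0,"dy":0,"dz":0,"rx":0,"ry":0,"rz":0.4},
  {"fingers":1,"dx":0,"dy":0,"dz":0,"rx":0,"ry":0,"rz":0.4},
  {"fingers":1,"dx":0,"dy":0,"dz":0,"rx":0,"ry":0,"rz":0.4},
  {"fingers":1,"dx":0,"dy":0,"dz":0,"rx":0,"ry":0,"rz":0},
])

```text
time_s: 7.2
tool_pos: [0.5815, 0.2192, 0.132]
tool_rot: [180.0, 0.0, 11.0]
force: [-0.2, 1.6, 1.4]
grip_width: 0.0099
```

Run:
```python
from cell import sensors
o=sensors.get_obs();print(o['qpos'],o['force'],o['wrist_torque'],o['grip_width'])
```

```text
[   8.92892074   23.11398717  -40.20228115   92.76105305   15.66052092
   69.89542762 -113.43292878] [-0.16554131  1.58907354  1.37878192] [ 0.16494996  0.18059833 -0.03581435] 0.009901821935207573
```

Call:
carry_out([
  {"fingers":1,"dx":0,"dy":0,"dz":0,"rx":0,"ry":0,"rz":0.4},
  {"fingers":1,"dx":0,"dy":0,"dz":0,"rx":0,"ry":0,"rz":0.4},
  {"fingers":1,"dx":0,"dy":0,"dz":0,"rx":0,"ry":0,"rz":0.4},
  {"fingers":1,"dx":0,"dy":0,"dz":0,"rx":0,"ry":0,"rz":0.4},
  {"fingers":1,"dx":0,"dy":0,"dz":0,"rx":0,"ry":0,"rz":0.4},
  {"fingers":1,"dx":0,"dy":0,"dz":0,"rx":0,"ry":0,"rz":0.5},
  {"fingers":1,"dx":0,"dy":0,"dz":0,"rx":0,"ry":0,"rz":0},
  {"fingers":1,"dx":0,"dy":0,"dz":0,"rx":0,"ry":0,"rz":0},
])

```text
time_s: 8.2
tool_pos: [0.5816, 0.2192, 0.132]
tool_rot: [180.0, 0.0, -13.9]
force: [-1.1, 1.0, 2.1]
grip_width: 0.0095
```

Run:
```python
from cell import sensors,imaging
import cv2
o=sensors.get_obs();print(o['qpos'],o['force'],o['wrist_torque'],o['grip_width'])
d=imaging.read_camera("wrist");cv2.imwrite("pics/wrist4.png",cv2.resize(d["color"][100:330,180:460,::-1],(700,575),interpolation=cv2.INTER_CUBIC))
```

```text
[   5.76868392   22.10974764  -35.96823675   92.86809554   13.65161433
   69.4836768  -136.95244196] [-1.13576566  0.97226699  2.0578268 ] [ 0.11873381  0.25766062 -0.00481424] 0.00951901785852695
```

View pics/wrist4.png

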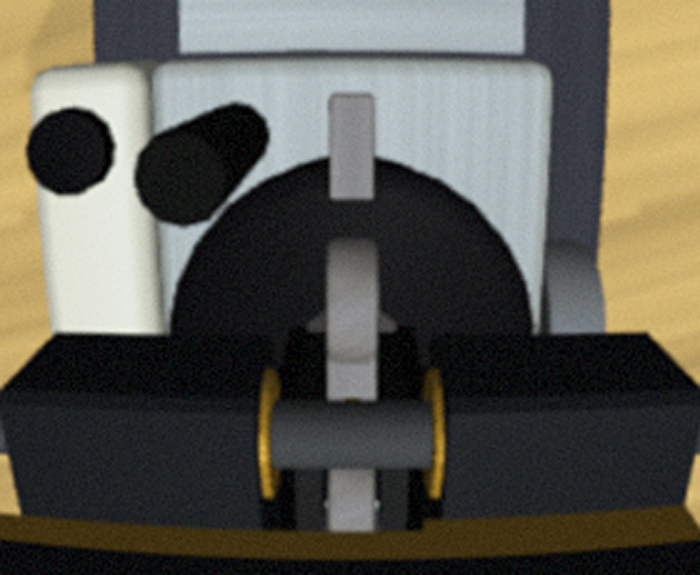

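The wing (column 353) now lines up with the lug (column 352) in this picture. Next I release the nut and rise.

Call:
carry_out([
  {"fingers":-0.3,"dx":0,"dy":0,"dz":0,"rx":0,"ry":0,"rz":0},
  {"fingers":-0.3,"dx":0,"dy":0,"dz":0,"rx":0,"ry":0,"rz":0},
  {"fingers":-0.3,"dx":0,"dy":0,"dz":0,"rx":0,"ry":0,"rz":0},
  {"fingers":-0.3,"dx":0,"dy":0,"dz":0,"rx":0,"ry":0,"rz":0},
  {"fingers":-0.3,"dx":0,"dy":0,"dz":-0.5,"rx":0,"ry":0,"rz":0},
  {"fingers":-0.3,"dx":0,"dy":0,"dz":-0.8,"rx":0,"ry":0,"rz":0},
  {"fingers":-0.3,"dx":0,"dy":0,"dz":-0.8,"rx":0,"ry":0,"rz":0},
  {"fingers":-0.3,"dx":0,"dy":0,"dz":-0.8,"rx":0,"ry":0,"rz":0},
  {"fingers":-0.3,"dx":0,"dy":0,"dz":-0.8,"rx":0,"ry":0,"rz":0},
  {"fingers":-0.3,"dx":0,"dy":0,"dz":0,"rx":0,"ry":0,"rz":0},
  {"fingers":-0.3,"dx":0,"dy":0,"dz":0,"rx":0,"ry":0,"rz":0},
  {"fingers":-0.3,"dx":0,"dy":0,"dz":0,"rx":0,"ry":0,"rz":0},
])

```text
time_s: 9.75
tool_pos: [0.5811, 0.2188, 0.2417]
tool_rot: [179.9, 0.1, -14.0]
force: [0.1, -0.1, -0.3]
grip_width: 0.0568
```

Run:
```python
from cell import sensors,imaging
import cv2
o=sensors.get_obs();print(o['tool_pos'],o['joint_velocities'],o['force'],o['grip_width'])
d=imaging.read_camera("wrist");cv2.imwrite("pics/wrist5.png",cv2.resize(d["color"][80:310,180:460,::-1],(700,575),interpolation=cv2.INTER_CUBIC))
```

```text
[0.58106531 0.21877668 0.24168016] [-0.17086674  0.1043781  -0.02939907 -0.10753819  0.0053155  -0.04044285
  0.00823002] [ 0.11867049 -0.06527326 -0.31655548] 0.05677678305739104
```

View pics/wrist5.png

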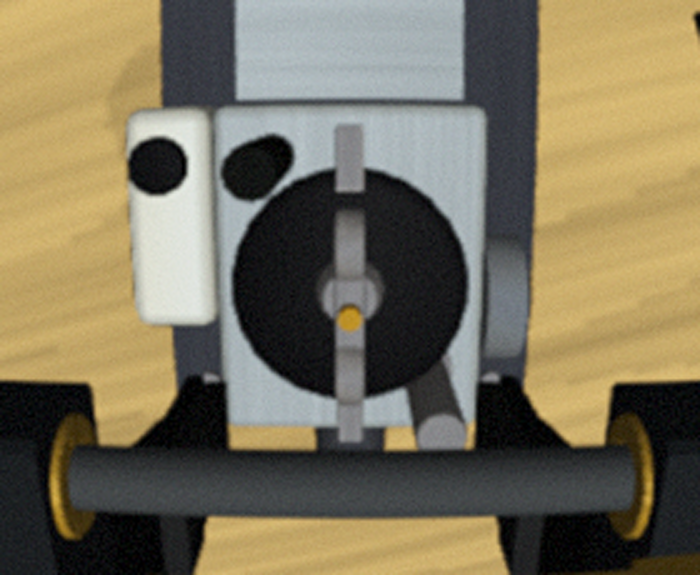

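After release, the wings (column 350, rows 210–405) sit in line with both lugs (columns 349 and 350). The gripper is clear of the nut and at rest.

```bash
python3 -c "
from cell import ticket
print(ticket.sign_off())"
```

```text
the job is handed in; nothing more can be done
None
```

I turned the filter wing nut about 44° clockwise, let go, and handed the job in at about 10 s of the 32 s allowed. I pinched the middle of its wings from above, between the plug boot and the breather pipe.

- **Alignment:** the last wrist picture shows the wings in line with both lugs, within about 1°.
- **Clear of the scene:** the gripper stopped about 110 mm above its grip height, open and at rest, with about 0.3 N on the wrist.
- **Forces:** no force reading during the turn was above about 3 N.
- **Battery nut:** the tool passed it with its fingertips at about 0.27 m, well above its 143 mm top. I did not take a picture of it afterwards.
- **Disagreement:** the top and wrist cameras differed by about 5 mm on where the nut's axis is. I aimed between them; the grip closed cleanly to 10 mm.

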